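Photograph the swollen tin

ROBOT

A 7-joint arm with a two-finger parallel gripper is mounted at the origin on the work surface. World frame = base frame: x ahead of the robot, y to its left, z up, the work surface at z = 0. Lengths are in m, angles in rad, forces in N, time in s.
With the tool pointing down it reaches from about 0.4 to 0.85 m from the base axis. Payload 10.4 kg.
Tool frame: the origin (TCP) lies where the fingers leave the gripper's body, on its centre line; the fingertips stand 73 mm ahead of it and the grasp point (between the pads) lies pinch_z ahead of it (pinch_z is the distance from the TCP to the grasp point, in m); z points along the fingers, y is the direction in which the jaws open and shut (so a half turn about z gives the same grasp; the last joint's range is limited). The gripper opens to 85 mm and grips with 20 to 120 N. Pads are 22 mm wide; open, the fingers measure 114 mm over their backs; the gripper's body (76 mm by 85 mm) begins 54 mm behind the grasp point. The pads swing forward as they close: fully open they stand 13 mm farther back than shut.
Start: joints at [1.212, 0.332, -0.065, 1.46, 0.022, 1.35, -0.088], TCP at [0.206, -0.59, 0.304] pointing down, gripper open.
Joint ranges: [-2.6, 2.6], [-0.5, 2.12], [-1.47, 1.34], [0.16, 2.42], [-1.27, 4.41], [0.06, 2.06], [-2.6, 2.6]. Speed limits (rad/s): [2.22, 2.22, 2.79, 2.79, 3.14, 3.14, 3.14].

INTERFACE

Orientations are given as a unit quaternion [x, y, z, w].
In Python, from station import * gives the robot as it stands.
- The arm moves only by the tool apply_moves, never from a script. Its argument "deltas" is a list of rows, each an object of numbers: "dx", "dy", "dz": the shift along the tool's x, y, z in cm; "ax", "ay", "az": the turn, a rotation vector about the tool's x, y, z in degrees; "claw": the finger opening in cm, from 0 to 8.54. A call has 1 to 12 rows; each row shifts and turns the commanded pose from where the row before left it, along the tool's axes as they then stand; what a row does not reach is not made up. A row lasts 1/8 s, in which the tool goes at most 62.5 mm and 10.7 degrees, less where a joint would pass 70% of its speed; a pose out of reach is approached as far as the arm can. A call is refused whole if a number of a shift passes 6.25 or a number of a turn 10.7, either way. A call with a gripper value outside its range is refused whole. The fingers move at their own pace and stop on an object; "force" is the grip in N (left out, the last holds). Time passes only in rows, so rows that do not move let the fingers close. It gives the time, the measured TCP pose, the force and the opening at its end, in the units of the state.
- get_state(): the state, without advancing time (a new reading comes with each control period).
- camera(name): name is "scene" or "top" or "wrist"; returns a dict with "frame" (480x640x3 uint8, red, green, blue), "range_z" (480x640 float32, m along the optical axis (not along the pixel's ray), 0 where there is no reading), "intrinsics" (3x3 intrinsics, pixels), "xyz" and "orientation" of the camera in the world. Camera axes: x right, y up, looking along -z (the intrinsics and any distortion apply to the point x, -y, -z); pixel columns grow to the right and rows downward; lengths in m; the calibration is good to about 2 mm. A picture is of the moment at which its call begins.
- finish_job(): hands the job in, once; it reports no verdict.
The state is a dict: "t": time; "q": joint angles; "qd": joint speeds; "tau": joint torques, N m; "eef_pos": TCP position; "orientation": TCP orientation; "force": force on the tool from outside, world axes, zero at the start; "ft_torque": the same for the moment, N m; "grip_width": opening from 0.0 (shut) to 1.0 (fully open).
Only numpy, scipy, OpenCV 4.12 (cv2) and the standard library are available. Lean on these libraries where they do the work, as an engineer would, in place of code of your own. Each camera call takes 0.05 s, during which the arm holds its last target.

TASK

One of the three tins in the cardboard tray has a swollen base: press down on the rims of the tins, one after another, until one rocks under the finger, then set that tin down upright on the blue disc of the photo stand, wholly within the disc, and let go. With the tin there, take its picture with the red two-stage trigger: press it to its halfway stop, wait there for about a second, then press it fully down and let it come up again. Leave the steady tins standing in the tray, do not drop the tin, do not fire the trigger before the tin is on the disc, and do not disturb the other things on the table.

Things in the scene. Friction and masses are not known exactly. Their poses are not given: they have to be found in the camera images.
- tin_a_center (a point): One of three look-alike tins in the tray: steel with a white and orange band, 62 mm across, 34 mm tall, 0.12 to 0.22 kg, with a smooth slippery lid. The point is its centre, half-way up (17 mm above its underside); z points up. Exactly one of the three has a swollen base and rocks; they look the same from above, so find it by pressing.
- tin_b_center (a point): One of three look-alike tins in the tray: steel with a white and orange band, 62 mm across, 34 mm tall, 0.12 to 0.22 kg, with a smooth slippery lid. The point is its centre, half-way up (17 mm above its underside); z points up. Exactly one of the three has a swollen base and rocks; they look the same from above, so find it by pressing.
- tin_c_center (a point): One of three look-alike tins in the tray: steel with a white and orange band, 62 mm across, 34 mm tall, 0.12 to 0.22 kg, with a smooth slippery lid. The point is its centre, half-way up (17 mm above its underside); z points up. Exactly one of the three has a swollen base and rocks; they look the same from above, so find it by pressing.
- tin_a: The tin of this name; origin at the centre of its underside, z up. If it is the swollen one, it stands upright on a 10 mm wide bulge, a push of 3 to 5 N right at the lid's edge tips it by about 0.2 rad (the rim dips 3 to 4 mm) until its lower edge meets the floor, and it rights itself when let go. If not, it stands flat and a push does not move it.
- tin_b: The tin of this name; origin at the centre of its underside, z up. If it is the swollen one, it stands upright on a 10 mm wide bulge, a push of 3 to 5 N right at the lid's edge tips it by about 0.2 rad (the rim dips 3 to 4 mm) until its lower edge meets the floor, and it rights itself when let go. If not, it stands flat and a push does not move it.
- tin_c: The tin of this name; origin at the centre of its underside, z up. If it is the swollen one, it stands upright on a 10 mm wide bulge, a push of 3 to 5 N right at the lid's edge tips it by about 0.2 rad (the rim dips 3 to 4 mm) until its lower edge meets the floor, and it rights itself when let go. If not, it stands flat and a push does not move it.
- tray: Shallow open cardboard tray fixed to the table, 150 mm (its x) by 340 mm (its y), 16 mm high, walls and floor 4 mm thick. Origin at the centre of its underside. The tins stand in a row along its y axis, about 100 mm apart.
- pad_top (a point): Centre of the top face of the blue disc (90 mm across, 15 mm above the table) on the fixed photo stand. x, y as stand; z points up.
- stand: Fixed photo stand; origin under the disc's centre. Grey base plate 12 mm thick, reaching 75 mm either way along x, 65 mm to -y and 190 mm to +y. 165 mm to +y stands a post with a camera, 110 mm wide along x, about 120 to 215 mm above the table; its lens reaches to about 115 mm from the disc's centre: keep a wide gripper's long side along x.
- button_top (a point): Centre of the top of the red round trigger button (28 mm across), 46 mm above the table when up, on a fixed grey box 70 by 70 mm and 28 mm high with a 3 mm black collar. It is pressed straight down.
- half_press (a joint): First stage of the trigger, in m: 0 up, 0.005 at the halfway stop. It needs 1.5 N to start and 3 N to reach the stop.
- full_press (a joint): Second stage of the trigger, in m: 0 until the halfway stop is pushed through, 0.005 fully down. At the halfway stop the button resists firmly until the push exceeds 9 N; 11.5 N brings it fully down (10 mm below its up position). It springs back when let go.
- jar: Loose amber glass jar with a yellow lid, 62 mm across, 85 mm tall, 0.35 kg. Leave alone. Origin at the centre of its underside.
- can_tall: Loose tall can with a paper label, 74 mm across, 110 mm tall, 0.45 kg. Leave alone. Origin at the centre of its underside.
- can_wide: Loose wide can with a green label, 84 mm across, 70 mm tall, 0.5 kg. Leave alone. Origin at the centre of its underside.
- packet: Loose red packet, 50 by 100 mm, 70 mm tall, 0.3 kg. Leave alone. Origin at the centre of its underside.
- tape: Loose roll of clear tape lying flat, 90 mm across, 22 mm high. Leave alone. Origin at the centre of its underside.
- spread: Loose amber jar with a red lid, 58 mm across, 70 mm tall, 0.25 kg. Leave alone. Origin at the centre of its underside.
Things that resemble listed ones, but are neither listed nor needed, are in the scene too. Leave any yellow look-alike of the tin_c alone.

How it is judged:
By the outcome, as a careful person would: the job done as asked, in the order asked, and still so for the second after the job is handed in, with the robot touching nothing.
It also fails if it takes over 72 s, if anything falls off the work surface, if the arm or the gripper's body presses on something with over 40 N, if the wrist force passes 120 N, or if a joint passes its speed limit or range.

## Working session

There is one attempt and no reset: what is moved stays moved. The work goes in short steps, Python scripts to look and compute and a tool call to move; the robot and the scene stay as the last step left them, time stands still between calls to the robot, and variables do not carry over. Pictures are saved under pics/ and viewed, and the job is handed in when it is done.

Besides the shell and the picture viewer there is one more tool, called after "Call:" as name([rows], argument=value, ...), one row to a line, values as JSON. apply_moves: Moves the arm, as the interface text tells. Its arguments: {"type":"object","properties":{"deltas":{"type":"array"},"force":{"type":"number"}},"required":["deltas"]}

```bash
ls; mkdir -p pics
python3 - <<'E'
from station import *
import cv2,pickle
print(get_state())
for n in("scene","top"):
    c=camera(n); pickle.dump(c,open(n+'0.pkl','wb'))
    cv2.imwrite(f'pics/{n}0.png',c['frame'][:,:,::-1]); print(n,c['intrinsics'],c['xyz'],c['orientation'],{k for k in c})
E
```

```text
pics
{'t': 0.0, 'q': array([ 1.21238567,  0.33287542, -0.06470653,  1.46098198,  0.02160469,
        1.34989513, -0.08847281]), 'qd': array([-5.17466842e-04,  4.70163920e-05,  1.73865933e-04,  6.16679392e-04,
        2.21392424e-03,  1.77588781e-03, -8.68908964e-04]), 'tau': array([ 2.89904738e-04, -6.25444078e+01,  4.91936656e-02, -3.91604161e+01,
        1.62324565e-02,  9.95825103e-03,  4.20690367e-05]), 'eef_pos': array([ 0.20586575, -0.58981876,  0.30309424]), 'orientation': array([ 9.85932022e-01,  1.67145181e-01, -1.57562337e-04, -7.14890392e-04]), 'force': array([-0.2130707 , -0.71693528, -0.72291382]), 'ft_torque': array([ 0.08541862,  0.00201559, -0.00998226]), 'grip_width': 0.998400719067031}
scene [[529.47336729   0.         326.14984906]
 [  0.         529.47336729 243.43625066]
 [  0.           0.           1.        ]] [0.97170257 0.56303236 1.2706574 ] [0.08543302 0.26134317 0.9139207  0.29857981] {'intrinsics', 'frame', 'orientation', 'range_z', 'xyz'}
top [[610.88274161   0.         316.1286252 ]
 [  0.         610.88274161 233.56664815]
 [  0.           0.           1.        ]] [ 0.32623843 -0.04191484  1.31245587] [ 0.06086218 -0.06052274 -0.70151893  0.70746306] {'intrinsics', 'frame', 'orientation', 'range_z', 'xyz'}
```

View pics/top0.png

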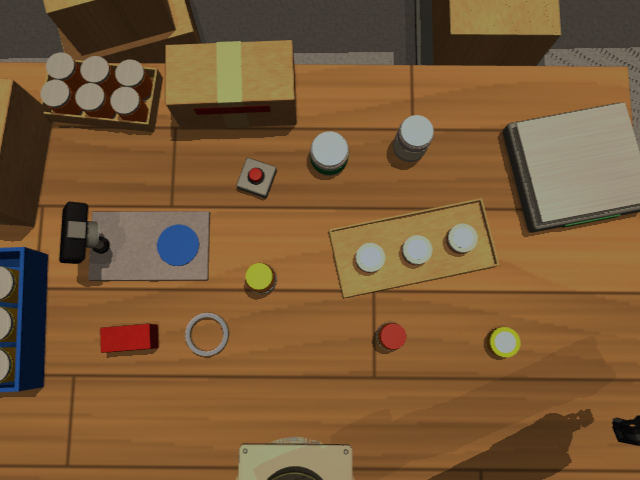

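View pics/scene0.png

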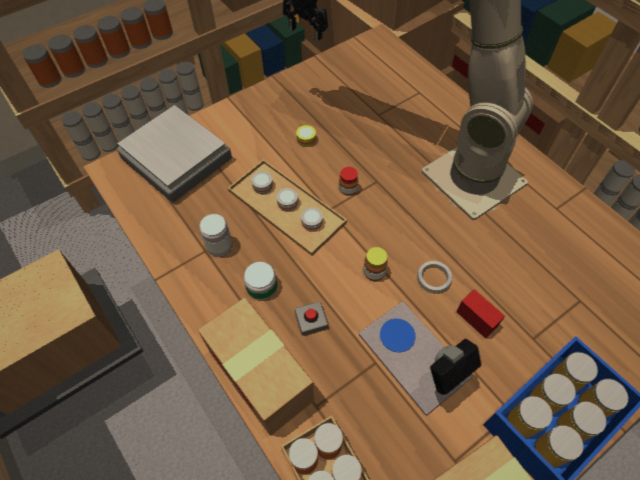

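The top view shows the tray with three white-lidded tins at px (370,258), (417,250) and (462,238). The yellow look-alike at (505,342) is outside the tray, so I leave it alone. The blue disc is at (178,245) and the red button at (256,176). Next I measure them.

```bash
cat > h.py <<'E'
import numpy as np,cv2,pickle
from scipy.spatial.transform import Rotation as R
def ray(c,u,v):
    K=c['intrinsics'];d=np.array([(u-K[0,2])/K[0,0],-(v-K[1,2])/K[1,1],-1.]);return R.from_quat(c['orientation']).apply(d)
def onz(c,u,v,z):
    d=ray(c,u,v);o=np.array(c['xyz']);return o+d*(z-o[2])/d[2]
def proj(c,p):
    K=c['intrinsics'];q=R.from_quat(c['orientation']).inv().apply(np.array(p)-c['xyz']);return K[0,0]*q[0]/-q[2]+K[0,2],K[1,1]*-q[1]/-q[2]+K[1,2]
def depthpt(c,u,v):
    z=c['range_z'][int(round(v)),int(round(u))];return np.array(c['xyz'])+ray(c,u,v)*z
def blobs(c,mask,amin=60):
    n,l,s,ce=cv2.connectedComponentsWithStats(mask.astype(np.uint8));out=[]
    for i in range(1,n):
        if s[i,4]>=amin:
            cn,_=cv2.findContours((l==i).astype(np.uint8),cv2.RETR_EXTERNAL,cv2.CHAIN_APPROX_NONE)
            k=max(cn,key=cv2.contourArea); e=cv2.fitEllipse(k) if len(k)>5 else None
            out.append((ce[i],s[i,4],e,k))
    return out
E
python3 - <<'E'
from h import *
for n in('top','scene'):
    c=pickle.load(open(n+'0.pkl','rb'));h=cv2.cvtColor(c['frame'],cv2.COLOR_RGB2HSV)
    H,S,V=h[...,0].astype(int),h[...,1].astype(int),h[...,2].astype(int)
    print(n)
    for nm,m,z in(('blue',(H>100)&(H<125)&(S>150)&(V>80),.015),('red',((H<5)|(H>174))&(S>180)&(V>90),.046),('white',(S<60)&(V>125),.042 if 0 else .038),('yel',(H>24)&(H<35)&(S>170)&(V>110),.085)):
        for ce,a,e,k in blobs(c,m):
            u,v=e[0]
            p=onz(c,u,v,z);f=c['intrinsics'][0,0]
            if a<4000 and .2<p[0]<.9: print(nm,a,np.round((u,v),1),np.round(e[1],1),np.round(p,4),'depth',np.round(depthpt(c,u,v),4))
c=pickle.load(open('top0.pkl','rb'))
for u,v in((329,232),(482,201),(496,266),(345,296)): print(np.round(depthpt(c,u,v),3))
f=cv2.resize(c['frame'][190:310,310:510],None,fx=4,fy=4,interpolation=3);cv2.imwrite('pics/crop.png',f[:,:,::-1])
f=cv2.resize(c['frame'][140:300,50:250],None,fx=4,fy=3.7,interpolation=3);cv2.imwrite('pics/crop2.png',f[:590,:,::-1])
E
```

```text
top
blue 1298 [177.5 244.9] [39.1 40.4] [0.5243 0.2573 0.015 ] depth [0.5233 0.2559 0.0212]
blue 766 [  8.4 319. ] [ 26.3 165.4] [0.3635 0.6056 0.015 ] depth [0.3608 0.5593 0.1079]
red 124 [255.  173.7] [11.2 12.3] [0.675  0.0915 0.046 ] depth [0.6759 0.0918 0.0428]
red 1209 [125.2 337.7] [26.8 60.3] [0.3268 0.3479 0.046 ] depth [0.3268 0.3402 0.0709]
red 496 [392.5 335.9] [24.  24.7] [ 0.335  -0.1983  0.046 ] depth [ 0.3349 -0.1951  0.0715]
white 564 [54.5 92.5] [24.8 27.1] [0.8584 0.5393 0.038 ] depth [0.8382 0.5173 0.0863]
white 564 [89.4 96. ] [24.9 27. ] [0.8508 0.4617 0.038 ] depth [0.8314 0.4431 0.0851]
white 567 [124.4  99.7] [25.1 26.9] [0.843 0.384 0.038] depth [0.8239 0.3682 0.0853]
white 786 [416.7 130.1] [29.7 31.8] [ 0.7785 -0.2579  0.038 ] depth [ 0.752  -0.2453  0.1127]
white 957 [329.4 147.9] [32.7 35.4] [ 0.7363 -0.0676  0.038 ] depth [ 0.7261 -0.067   0.0699]
white 546 [256.  176.1] [31.8 33.2] [0.672  0.0902 0.038 ] depth [0.6694 0.0892 0.0476]
white 635 [462.7 237.4] [27.1 28.1] [ 0.5418 -0.3504  0.038 ] depth [ 0.541  -0.3492  0.0429]
white 651 [417.2 249.1] [27
[... 2247 characters left out ...]
5 [559.2 388.7] [26.  33.5] [0.3143 0.5892 0.038 ] depth [0.354  0.5876 0.1123]
white 732 [611.6 394.1] [25.7 34.2] [0.2257 0.6698 0.038 ] depth [0.267  0.6639 0.1062]
white 775 [535.8 412. ] [27.4 34. ] [0.3992 0.5936 0.038 ] depth [0.4306 0.5919 0.1055]
white 790 [589.4 417.5] [27.  35.2] [0.3102 0.674  0.038 ] depth [0.3496 0.6674 0.1115]
white 1297 [315.1 445.2] [28.2 64.4] [0.8492 0.3542 0.038 ] depth [0.8541 0.3626 0.0875]
white 846 [566.  442.1] [28.3 36. ] [0.395  0.6782 0.038 ] depth [0.4277 0.6717 0.1079]
white 781 [340.2 469. ] [23.5 54.4] [0.8338 0.4263 0.038 ] depth [0.8395 0.4319 0.0884]
[ 0.558 -0.068 -0.003]
[ 0.626 -0.4    0.017]
[ 0.486 -0.429  0.003]
[ 0.418 -0.102  0.018]
```

View pics/crop.png

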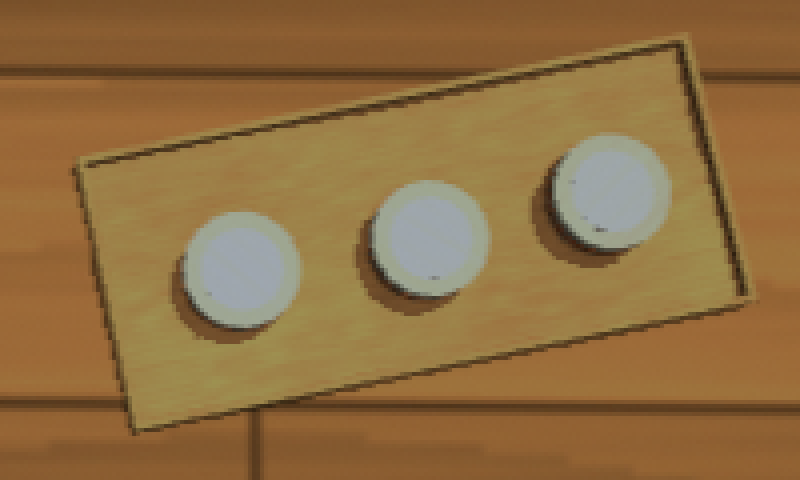

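View pics/crop2.png

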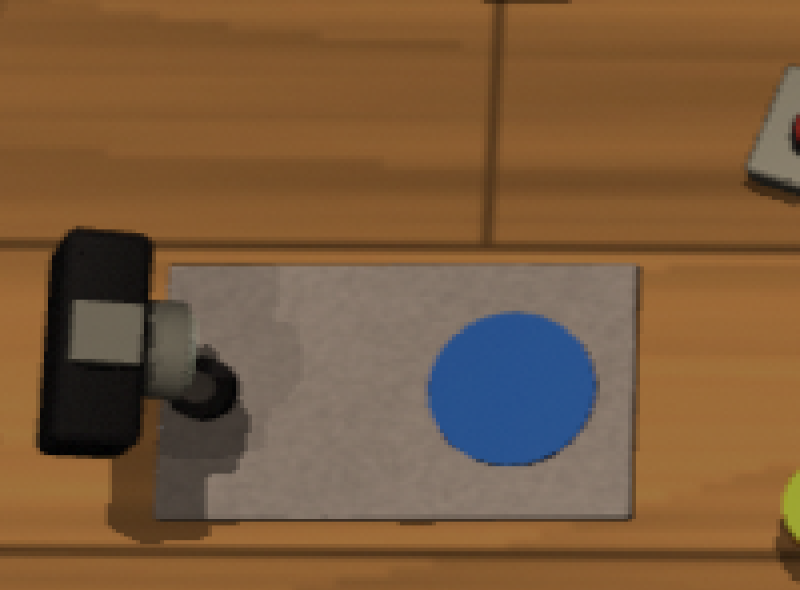

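Both views agree within about 2 mm: tins at (0.498,-0.154), (0.516,-0.254) and (0.541,-0.351), disc at (0.525,0.257), button at (0.6755,0.092). The tin spacing is about 100 mm and the heights are plausible. I close the fingers and turn them to the tray axis first.

```bash
cat >> h.py <<'E'
def go(st,p,yaw):
    r=R.from_quat(st['orientation']); t=R.from_euler('z',yaw,degrees=True)*R.from_euler('x',180,degrees=True)
    d=(r.inv()*t).as_rotvec(degrees=True)
    sh=t.inv().apply(np.array(p)-st['eef_pos'])*100
    print('turn deg',np.round(d,2),'shift cm after turn',np.round(sh,2))
E
python3 - <<'E'
from h import *
from station import *
import station
print([k for k in dir(station) if k[0]!='_'][:40], getattr(station,'pinch_z',None))
x=np.array([np.cos(np.radians(102.5)),np.sin(np.radians(102.5)),0])
for P in((.5415,-.351),(.5157,-.254),(.4983,-.1545)):
    p=np.r_[P,.14]+.037*x; print(p.round(4)); go(get_state(),p,102.5)
E
```

```text
['IKError', 'camera', 'finish_job', 'get_state', 'pinch_z'] 0.0539
[ 0.5335 -0.3149  0.14  ]
turn deg [-6.000e-02 -5.000e-02 -8.326e+01] shift cm after turn [19.76 37.94 16.32]
[ 0.5077 -0.2179  0.14  ]
turn deg [-6.000e-02 -5.000e-02 -8.326e+01] shift cm after turn [29.78 37.52 16.32]
[ 0.4903 -0.1184  0.14  ]
turn deg [-6.000e-02 -5.000e-02 -8.326e+01] shift cm after turn [39.87 37.97 16.32]
```

Call:
apply_moves([
  {"az":-10.4,"claw":0},
  {"az":-10.4,"claw":0},
  {"az":-10.4,"claw":0},
  {"az":-10.4,"claw":0},
  {"az":-10.4,"claw":0},
  {"az":-10.4,"claw":0},
  {"az":-10.4,"claw":0},
  {"az":-10.4,"claw":0},
], force=30)

```text
$.deltas[0]: bad value
```

Call:
apply_moves([
  {"dx":1.98,"dy":3.79,"dz":1.4},
  {"dx":1.98,"dy":3.79,"dz":1.4},
  {"dx":1.98,"dy":3.79,"dz":1.4},
  {"dx":1.98,"dy":3.79,"dz":1.4},
  {"dx":1.98,"dy":3.79,"dz":1.4},
  {"dx":1.98,"dy":3.79,"dz":1.4},
  {"dx":1.98,"dy":3.79,"dz":1.4},
  {"dx":1.98,"dy":3.79,"dz":1.4},
  {"dx":1.98,"dy":3.79,"dz":1.4},
  {"dx":1.98,"dy":3.79,"dz":1.4},
  {},
  {},
])

```text
$.deltas[0]: bad value
```

Run:
```python
from h import *
from station import *
s=get_state();print(s['t'],s['eef_pos'],s['force'],s['grip_width']);go(s,(.5335,-.3149,.12),102.5)
c=camera('wrist');cv2.imwrite('pics/w1.png',c['frame'][:,:,::-1])
```

```text
0.1 [ 0.20589051 -0.58985775  0.30320612] [0.36307326 0.039944   0.42549141] 0.9998889869719118
turn deg [-6.000e-02 -5.000e-02 -8.326e+01] shift cm after turn [19.75 37.94 18.32]
```

View pics/w1.png

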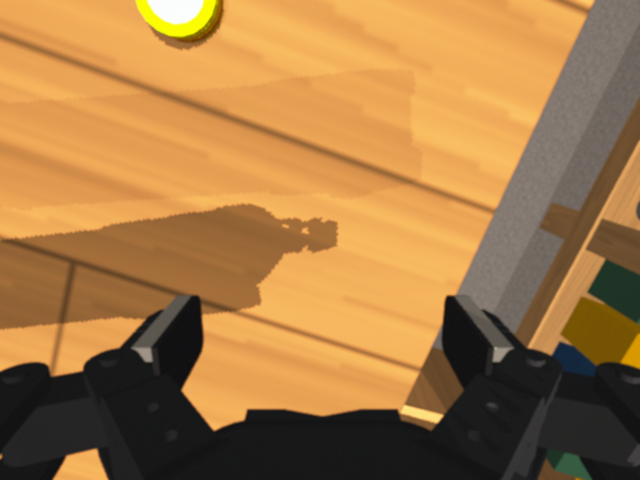

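Nothing moved: the rows were refused. The wrist view shows only the open fingers and the yellow look-alike at (180,10). I'll try rows with all keys given.

Call:
apply_moves([
  {"dx":0,"dy":0,"dz":0,"ax":0,"ay":0,"az":-10.4,"claw":0},
], force=30)

```text
t: 0.28
eef_pos: [0.206, -0.59, 0.3036]
orientation: [0.966, 0.257, -0.0, -0.0]
force: [-0.2, -0.4, -0.3]
grip_width: 0.815
```

Call:
apply_moves([
  {"dx":0,"dy":0,"dz":0,"ax":0,"ay":0,"az":-10.4,"claw":0},
  {"dx":0,"dy":0,"dz":0,"ax":0,"ay":0,"az":-10.4,"claw":0},
  {"dx":0,"dy":0,"dz":0,"ax":0,"ay":0,"az":-10.4,"claw":0},
  {"dx":0,"dy":0,"dz":0,"ax":0,"ay":0,"az":-10.4,"claw":0},
  {"dx":0,"dy":0,"dz":0,"ax":0,"ay":0,"az":-10.4,"claw":0},
  {"dx":0,"dy":0,"dz":0,"ax":0,"ay":0,"az":-10.4,"claw":0},
  {"dx":0,"dy":0,"dz":0,"ax":0,"ay":0,"az":-10.4,"claw":0},
])

```text
t: 1.15
eef_pos: [0.2059, -0.59, 0.3035]
orientation: [0.624, 0.781, 0.0, -0.0]
force: [-0.5, -0.9, -0.3]
grip_width: 0.001
```

Call:
apply_moves([
  {"dx":2,"dy":3.8,"dz":1.4,"ax":0,"ay":0,"az":0,"claw":0},
  {"dx":2,"dy":3.8,"dz":1.4,"ax":0,"ay":0,"az":0,"claw":0},
  {"dx":2,"dy":3.8,"dz":1.4,"ax":0,"ay":0,"az":0,"claw":0},
  {"dx":2,"dy":3.8,"dz":1.4,"ax":0,"ay":0,"az":0,"claw":0},
  {"dx":2,"dy":3.8,"dz":1.4,"ax":0,"ay":0,"az":0,"claw":0},
  {"dx":2,"dy":3.8,"dz":1.4,"ax":0,"ay":0,"az":0,"claw":0},
  {"dx":2,"dy":3.8,"dz":1.4,"ax":0,"ay":0,"az":0,"claw":0},
  {"dx":2,"dy":3.8,"dz":1.4,"ax":0,"ay":0,"az":0,"claw":0},
  {"dx":2,"dy":3.8,"dz":1.4,"ax":0,"ay":0,"az":0,"claw":0},
  {"dx":2,"dy":3.8,"dz":1.4,"ax":0,"ay":0,"az":0,"claw":0},
  {"dx":0,"dy":0,"dz":0,"ax":0,"ay":0,"az":0,"claw":0},
])

```text
t: 2.52
eef_pos: [0.536, -0.3088, 0.1625]
orientation: [0.624, 0.781, 0.001, -0.001]
force: [-0.3, 0.1, 0.0]
grip_width: -0.001
```

Run:
```python
from h import *
from station import *
s=get_state();print(s['t'],s['eef_pos'],s['force'],s['grip_width']);go(s,(.5335,-.3149,.12),102.5)
c=camera('wrist');cv2.imwrite('pics/w2.png',c['frame'][:,:,::-1])
```

```text
2.525 [ 0.53599899 -0.30880731  0.16247972] [-0.2905529   0.12853685  0.01575297] -0.0006848996653530095
turn deg [ 0.01 -0.18  0.28] shift cm after turn [-0.54 -0.38  4.25]
```

View pics/w2.png

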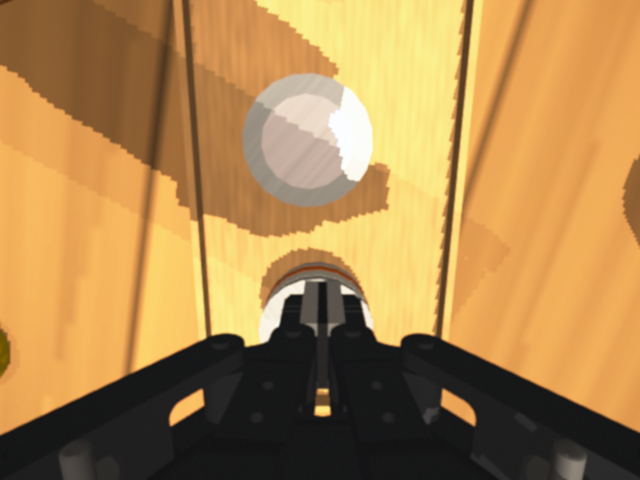

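The wrist view shows the closed fingers at (322,330) over the rim of the far tin, with the middle tin at (308,140). Now I go down to just above the rim.

Call:
apply_moves([
  {"dx":-0.55,"dy":-0.4,"dz":2,"ax":0,"ay":0,"az":0,"claw":0},
  {"dx":0,"dy":0,"dz":2.6,"ax":0,"ay":0,"az":0,"claw":0},
  {"dx":0,"dy":0,"dz":0,"ax":0,"ay":0,"az":0,"claw":0},
])

```text
t: 2.95
eef_pos: [0.5287, -0.3203, 0.1153]
orientation: [0.627, 0.779, -0.001, -0.002]
force: [0.6, -0.3, -0.1]
grip_width: 0.004
```

Call:
apply_moves([
  {"dx":0,"dy":0,"dz":0.3,"ax":0,"ay":0,"az":0,"claw":0},
  {"dx":0,"dy":0,"dz":0,"ax":0,"ay":0,"az":0,"claw":0},
])

```text
t: 3.2
eef_pos: [0.5314, -0.3196, 0.1156]
orientation: [0.626, 0.779, 0.0, 0.001]
force: [-0.7, -0.3, 0.4]
grip_width: -0.0
```

Call:
apply_moves([
  {"dx":0,"dy":0,"dz":0.2,"ax":0,"ay":0,"az":0,"claw":0},
  {"dx":0,"dy":0,"dz":0,"ax":0,"ay":0,"az":0,"claw":0},
])

```text
t: 3.45
eef_pos: [0.5313, -0.3192, 0.1131]
orientation: [0.626, 0.78, -0.0, 0.0]
force: [0.5, 0.4, -0.4]
grip_width: 0.0
```

Call:
apply_moves([
  {"dx":0.35,"dy":0.1,"dz":0,"ax":0,"ay":0,"az":0,"claw":0},
  {"dx":0,"dy":0,"dz":0.2,"ax":0,"ay":0,"az":0,"claw":0},
  {"dx":0,"dy":0,"dz":0,"ax":0,"ay":0,"az":0,"claw":0},
])

```text
t: 3.82
eef_pos: [0.5316, -0.3154, 0.1109]
orientation: [0.626, 0.78, 0.0, 0.0]
force: [-0.5, -0.7, 0.3]
grip_width: -0.002
```

Call:
apply_moves([
  {"dx":0,"dy":0,"dz":0.1,"ax":0,"ay":0,"az":0,"claw":0},
  {"dx":0,"dy":0,"dz":0,"ax":0,"ay":0,"az":0,"claw":0},
])

```text
t: 4.08
eef_pos: [0.5317, -0.3156, 0.1107]
orientation: [0.626, 0.78, -0.0, 0.0]
force: [-1.6, 2.1, 7.4]
grip_width: -0.003
```

Call:
apply_moves([
  {"dx":0,"dy":0,"dz":0.1,"ax":0,"ay":0,"az":0,"claw":0},
  {"dx":0,"dy":0,"dz":0,"ax":0,"ay":0,"az":0,"claw":0},
])

```text
t: 4.32
eef_pos: [0.5319, -0.3156, 0.1106]
orientation: [0.626, 0.78, -0.0, 0.001]
force: [-4.9, 3.5, 14.2]
grip_width: 0.001
```

The far tin (P3) held 14 N at the rim without giving, so it is steady. Next is the middle tin.

Run:
```python
from h import *
from station import *
s=get_state();print(s['t']);go(s,(.5077,-.2179,.1125),102.5);go(s,(.4903,-.1184,.1125),102.5)
```

```text
4.325
turn deg [ 0.04  0.06 -0.06] shift cm after turn [10.06 -0.25 -0.19]
turn deg [ 0.04  0.06 -0.06] shift cm after turn [20.15  0.2  -0.19]
```

Call:
apply_moves([
  {"dx":0,"dy":0,"dz":-2,"ax":0,"ay":0,"az":0,"claw":0},
  {"dx":3.3,"dy":-0.1,"dz":0,"ax":0,"ay":0,"az":0,"claw":0},
  {"dx":3.4,"dy":-0.1,"dz":0,"ax":0,"ay":0,"az":0,"claw":0},
  {"dx":3.3,"dy":0,"dz":0,"ax":0,"ay":0,"az":0,"claw":0},
  {"dx":0,"dy":0,"dz":1.4,"ax":0,"ay":0,"az":0,"claw":0},
  {"dx":0,"dy":0,"dz":0,"ax":0,"ay":0,"az":0,"claw":0},
  {"dx":0,"dy":0,"dz":0,"ax":0,"ay":0,"az":0,"claw":0},
])

```text
t: 5.2
eef_pos: [0.5081, -0.2195, 0.1151]
orientation: [0.627, 0.779, -0.0, 0.0]
force: [0.0, -0.1, 0.2]
grip_width: -0.004
```

Call:
apply_moves([
  {"dx":0,"dy":0,"dz":0.3,"ax":0,"ay":0,"az":0,"claw":0},
  {"dx":0,"dy":0,"dz":0,"ax":0,"ay":0,"az":0,"claw":0},
])

```text
t: 5.45
eef_pos: [0.5079, -0.2186, 0.1117]
orientation: [0.627, 0.779, -0.0, -0.0]
force: [0.5, -0.1, -0.2]
grip_width: 0.002
```

Call:
apply_moves([
  {"dx":0,"dy":0,"dz":0.1,"ax":0,"ay":0,"az":0,"claw":0},
  {"dx":0,"dy":0,"dz":0,"ax":0,"ay":0,"az":0,"claw":0},
])

```text
t: 5.7
eef_pos: [0.508, -0.2184, 0.1109]
orientation: [0.626, 0.78, -0.0, 0.0]
force: [0.2, -0.4, -0.9]
grip_width: -0.004
```

Call:
apply_moves([
  {"dx":0,"dy":0,"dz":0.1,"ax":0,"ay":0,"az":0,"claw":0},
  {"dx":0,"dy":0,"dz":0,"ax":0,"ay":0,"az":0,"claw":0},
])

```text
t: 5.95
eef_pos: [0.5082, -0.2183, 0.1107]
orientation: [0.626, 0.78, -0.0, 0.0]
force: [-2.7, 0.5, 7.9]
grip_width: -0.002
```

Call:
apply_moves([
  {"dx":0,"dy":0,"dz":0.1,"ax":0,"ay":0,"az":0,"claw":0},
  {"dx":0,"dy":0,"dz":0,"ax":0,"ay":0,"az":0,"claw":0},
])

```text
t: 6.2
eef_pos: [0.5084, -0.2184, 0.1105]
orientation: [0.626, 0.78, -0.0, 0.001]
force: [-5.8, 3.0, 16.5]
grip_width: 0.001
```

Call:
apply_moves([
  {"dx":0,"dy":0,"dz":-2,"ax":0,"ay":0,"az":0,"claw":0},
  {"dx":3.3,"dy":0.15,"dz":0,"ax":0,"ay":0,"az":0,"claw":0},
  {"dx":3.4,"dy":0.15,"dz":0,"ax":0,"ay":0,"az":0,"claw":0},
  {"dx":3.4,"dy":0.15,"dz":0,"ax":0,"ay":0,"az":0,"claw":0},
  {"dx":0,"dy":0,"dz":1.5,"ax":0,"ay":0,"az":0,"claw":0},
  {"dx":0,"dy":0,"dz":0,"ax":0,"ay":0,"az":0,"claw":0},
  {"dx":0,"dy":0,"dz":0,"ax":0,"ay":0,"az":0,"claw":0},
])

```text
t: 7.08
eef_pos: [0.4908, -0.1197, 0.1142]
orientation: [0.627, 0.779, -0.0, 0.0]
force: [0.3, -0.2, 0.2]
grip_width: 0.002
```

Call:
apply_moves([
  {"dx":0,"dy":0,"dz":0.2,"ax":0,"ay":0,"az":0,"claw":0},
  {"dx":0,"dy":0,"dz":0,"ax":0,"ay":0,"az":0,"claw":0},
])

```text
t: 7.32
eef_pos: [0.4906, -0.1191, 0.1119]
orientation: [0.627, 0.779, -0.0, -0.0]
force: [0.3, -0.3, -1.1]
grip_width: 0.002
```

Call:
apply_moves([
  {"dx":0,"dy":0,"dz":0.1,"ax":0,"ay":0,"az":0,"claw":0},
  {"dx":0,"dy":0,"dz":0,"ax":0,"ay":0,"az":0,"claw":0},
])

```text
t: 7.58
eef_pos: [0.4906, -0.1188, 0.1109]
orientation: [0.626, 0.78, -0.0, 0.0]
force: [-0.1, 0.2, -0.2]
grip_width: 0.0
```

Call:
apply_moves([
  {"dx":0,"dy":0,"dz":0.1,"ax":0,"ay":0,"az":0,"claw":0},
  {"dx":0,"dy":0,"dz":0,"ax":0,"ay":0,"az":0,"claw":0},
])

```text
t: 7.82
eef_pos: [0.4906, -0.1187, 0.1099]
orientation: [0.626, 0.78, -0.0, 0.0]
force: [-0.5, -0.3, -0.1]
grip_width: -0.004
```

Call:
apply_moves([
  {"dx":0,"dy":0,"dz":0.1,"ax":0,"ay":0,"az":0,"claw":0},
  {"dx":0,"dy":0,"dz":0,"ax":0,"ay":0,"az":0,"claw":0},
])

```text
t: 8.07
eef_pos: [0.4906, -0.1187, 0.1088]
orientation: [0.626, 0.78, -0.0, -0.0]
force: [-0.3, -0.6, 0.4]
grip_width: 0.005
```

Call:
apply_moves([
  {"dx":0,"dy":0,"dz":0.1,"ax":0,"ay":0,"az":0,"claw":0},
  {"dx":0,"dy":0,"dz":0,"ax":0,"ay":0,"az":0,"claw":0},
])

```text
t: 8.32
eef_pos: [0.4905, -0.1188, 0.1078]
orientation: [0.626, 0.78, -0.0, -0.0]
force: [1.7, 0.0, -0.5]
grip_width: -0.006
```

Run:
```python
from h import *
from station import *
for n in('scene','wrist'):
    c=camera(n);f=c['frame'] if n=='wrist' else cv2.resize(c['frame'][150:260,220:360],None,fx=5,fy=5)
    cv2.imwrite(f'pics/p1_{n}.png',f[:,:,::-1])
```

```text
(no output)
```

View pics/p1_scene.png

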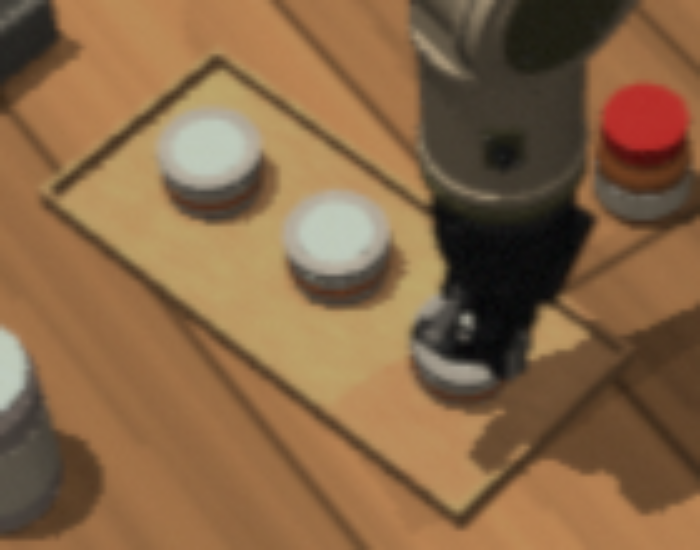

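View pics/p1_wrist.png

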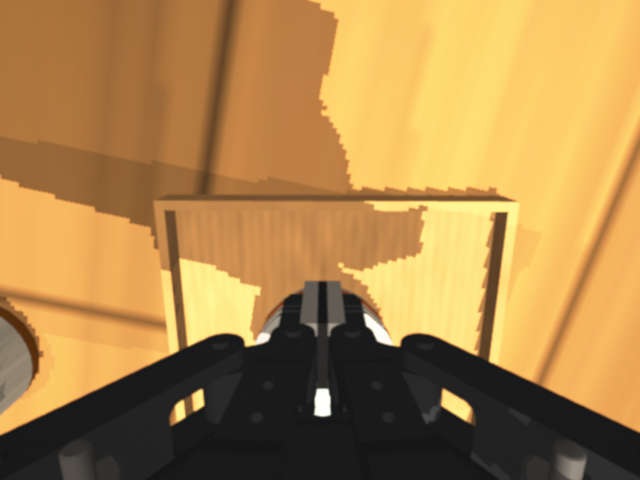

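At P1 there was no vertical force, only a slight sideways one, so the finger may have passed just beside the rim. I raise it, move it 5 mm towards the tin's centre and press again.

Call:
apply_moves([
  {"dx":0,"dy":0,"dz":-1.0,"ax":0,"ay":0,"az":0,"claw":0},
  {"dx":-0.5,"dy":0,"dz":0,"ax":0,"ay":0,"az":0,"claw":0},
  {"dx":0,"dy":0,"dz":0.5,"ax":0,"ay":0,"az":0,"claw":0},
  {"dx":0,"dy":0,"dz":0,"ax":0,"ay":0,"az":0,"claw":0},
])

```text
t: 8.93
eef_pos: [0.4913, -0.1236, 0.1123]
orientation: [0.626, 0.779, -0.0, -0.0]
force: [-0.1, 0.5, -0.1]
grip_width: -0.001
```

Call:
apply_moves([
  {"dx":0,"dy":0,"dz":0.2,"ax":0,"ay":0,"az":0,"claw":0},
  {"dx":0,"dy":0,"dz":0,"ax":0,"ay":0,"az":0,"claw":0},
])

```text
t: 9.18
eef_pos: [0.4916, -0.1235, 0.1107]
orientation: [0.626, 0.78, -0.0, -0.0]
force: [0.1, 0.0, 0.1]
grip_width: 0.001
```

Call:
apply_moves([
  {"dx":0,"dy":0,"dz":0.1,"ax":0,"ay":0,"az":0,"claw":0},
  {"dx":0,"dy":0,"dz":0,"ax":0,"ay":0,"az":0,"claw":0},
])

```text
t: 9.43
eef_pos: [0.4917, -0.1236, 0.1099]
orientation: [0.626, 0.78, -0.0, 0.0]
force: [-0.0, -0.2, 0.1]
grip_width: -0.004
```

Call:
apply_moves([
  {"dx":0,"dy":0,"dz":0.1,"ax":0,"ay":0,"az":0,"claw":0},
  {"dx":0,"dy":0,"dz":0,"ax":0,"ay":0,"az":0,"claw":0},
])

```text
t: 9.68
eef_pos: [0.4917, -0.1236, 0.1089]
orientation: [0.626, 0.78, -0.0, 0.0]
force: [0.5, 0.2, 0.3]
grip_width: -0.003
```

Call:
apply_moves([
  {"dx":0,"dy":0,"dz":0.1,"ax":0,"ay":0,"az":0,"claw":0},
  {"dx":0,"dy":0,"dz":0,"ax":0,"ay":0,"az":0,"claw":0},
])

```text
t: 9.93
eef_pos: [0.4916, -0.1236, 0.1078]
orientation: [0.626, 0.78, -0.0, -0.0]
force: [0.1, 1.5, 1.3]
grip_width: 0.002
```

Call:
apply_moves([
  {"dx":0,"dy":0,"dz":0.1,"ax":0,"ay":0,"az":0,"claw":0},
  {"dx":0,"dy":0,"dz":0,"ax":0,"ay":0,"az":0,"claw":0},
])

```text
t: 10.18
eef_pos: [0.4921, -0.1233, 0.1073]
orientation: [0.626, 0.78, 0.0, 0.0]
force: [-0.9, 1.7, 5.1]
grip_width: -0.0
```

Call:
apply_moves([
  {"dx":0,"dy":0,"dz":0.1,"ax":0,"ay":0,"az":0,"claw":0},
  {"dx":0,"dy":0,"dz":0,"ax":0,"ay":0,"az":0,"claw":0},
])

```text
t: 10.42
eef_pos: [0.4926, -0.1231, 0.1071]
orientation: [0.626, 0.78, 0.001, 0.001]
force: [-2.2, 4.1, 13.0]
grip_width: 0.002
```

Run:
```python
from h import *
from station import *
c=camera('scene');f=cv2.resize(c['frame'][180:240,270:350],None,fx=9,fy=9,interpolation=3)
cv2.imwrite(f'pics/p2_s.png',f[:,:,::-1])
```

```text
(no output)
```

View pics/p2_s.png

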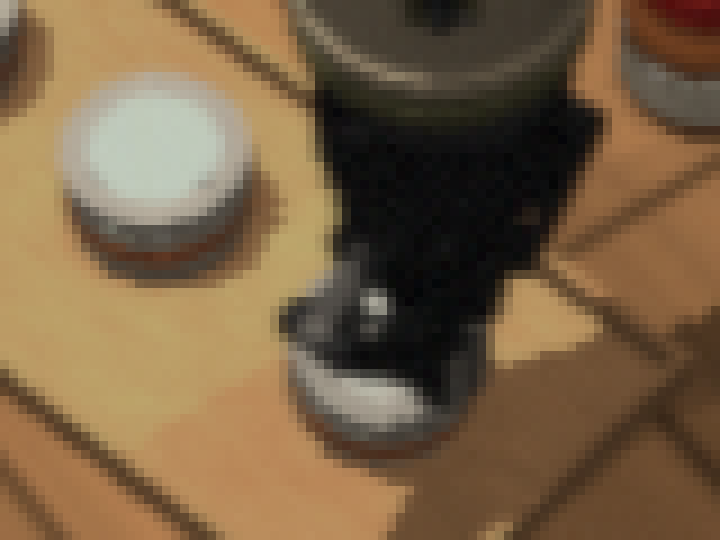

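P1 stops firmly only at z=0.1071, 3.6 mm lower than the other two. That matches a rim dip, but the push felt before the stop was lighter than expected. I confirm by pressing on the opposite side and noting the contact heights.

Call:
apply_moves([
  {"dx":0,"dy":0,"dz":-3.0,"ax":0,"ay":0,"az":0,"claw":0},
  {"dx":-3.2,"dy":0,"dz":0,"ax":0,"ay":0,"az":0,"claw":0},
  {"dx":-3.0,"dy":0,"dz":0,"ax":0,"ay":0,"az":0,"claw":0},
  {"dx":0,"dy":0,"dz":2.2,"ax":0,"ay":0,"az":0,"claw":0},
  {"dx":0,"dy":0,"dz":0,"ax":0,"ay":0,"az":0,"claw":0},
  {"dx":0,"dy":0,"dz":0,"ax":0,"ay":0,"az":0,"claw":0},
])

```text
t: 11.22
eef_pos: [0.5052, -0.1838, 0.1143]
orientation: [0.626, 0.78, 0.0, 0.0]
force: [0.6, 1.0, -0.1]
grip_width: -0.0
```

Call:
apply_moves([
  {"dx":0,"dy":0,"dz":0.2,"ax":0,"ay":0,"az":0,"claw":0},
  {"dx":0,"dy":0,"dz":0,"ax":0,"ay":0,"az":0,"claw":0},
])

```text
t: 11.48
eef_pos: [0.5052, -0.184, 0.1122]
orientation: [0.626, 0.78, 0.0, 0.0]
force: [-0.5, 0.2, 0.1]
grip_width: -0.003
```

Call:
apply_moves([
  {"dx":0,"dy":0,"dz":0.1,"ax":0,"ay":0,"az":0,"claw":0},
  {"dx":0,"dy":0,"dz":0,"ax":0,"ay":0,"az":0,"claw":0},
])

```text
t: 11.72
eef_pos: [0.5051, -0.1841, 0.111]
orientation: [0.626, 0.78, -0.0, 0.0]
force: [-0.8, -0.2, -0.6]
grip_width: -0.001
```

Call:
apply_moves([
  {"dx":0,"dy":0,"dz":0.1,"ax":0,"ay":0,"az":0,"claw":0},
  {"dx":0,"dy":0,"dz":0,"ax":0,"ay":0,"az":0,"claw":0},
])

```text
t: 11.98
eef_pos: [0.5051, -0.1842, 0.1099]
orientation: [0.626, 0.78, -0.0, 0.0]
force: [-1.1, 0.4, 0.6]
grip_width: -0.004
```

Call:
apply_moves([
  {"dx":0,"dy":0,"dz":0.1,"ax":0,"ay":0,"az":0,"claw":0},
  {"dx":0,"dy":0,"dz":0,"ax":0,"ay":0,"az":0,"claw":0},
])

```text
t: 12.22
eef_pos: [0.505, -0.1842, 0.1088]
orientation: [0.626, 0.78, -0.0, -0.0]
force: [0.2, -0.4, -0.3]
grip_width: -0.0
```

Call:
apply_moves([
  {"dx":0,"dy":0,"dz":0.1,"ax":0,"ay":0,"az":0,"claw":0},
  {"dx":0,"dy":0,"dz":0,"ax":0,"ay":0,"az":0,"claw":0},
])

```text
t: 12.48
eef_pos: [0.505, -0.1841, 0.1078]
orientation: [0.626, 0.78, -0.0, -0.0]
force: [-0.6, -0.5, 0.3]
grip_width: 0.001
```

Call:
apply_moves([
  {"dx":0,"dy":0,"dz":0.1,"ax":0,"ay":0,"az":0,"claw":0},
  {"dx":0,"dy":0,"dz":0,"ax":0,"ay":0,"az":0,"claw":0},
])

```text
t: 12.72
eef_pos: [0.5053, -0.1844, 0.1072]
orientation: [0.626, 0.78, 0.0, 0.0]
force: [0.3, -2.5, 2.8]
grip_width: -0.001
```

Call:
apply_moves([
  {"dx":0,"dy":0,"dz":0.1,"ax":0,"ay":0,"az":0,"claw":0},
  {"dx":0,"dy":0,"dz":0,"ax":0,"ay":0,"az":0,"claw":0},
])

```text
t: 12.98
eef_pos: [0.5058, -0.1845, 0.1068]
orientation: [0.626, 0.779, 0.0, 0.001]
force: [-0.3, -1.5, 9.6]
grip_width: 0.004
```

Run:
```python
from h import *
from station import *
c=camera('scene');f=cv2.resize(c['frame'][180:240,270:350],None,fx=9,fy=9,interpolation=3)
cv2.imwrite(f'pics/p3_s.png',f[:,:,::-1])
c=camera('wrist');
cv2.imwrite(f'pics/p3_w.png',c['frame'][:,:,::-1])
```

```text
(no output)
```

View pics/p3_s.png

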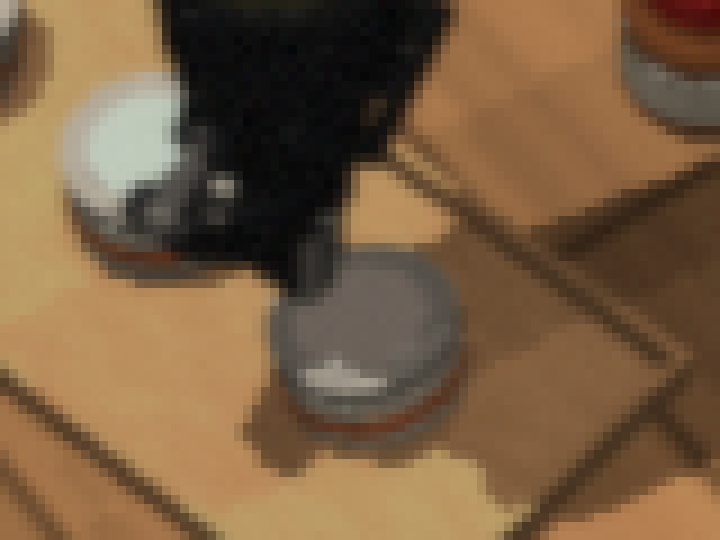

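View pics/p3_w.png

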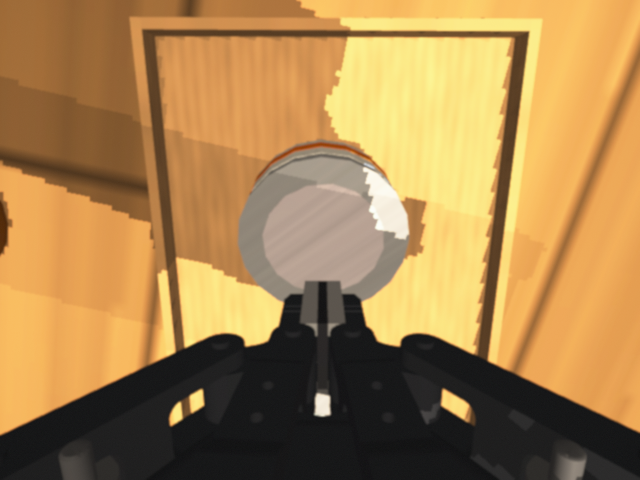

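The opposite side also gives, stopping about 4 mm down. In both views the tin is visibly tilted (orange band showing at wrist px (320,148)). So P1 is the swollen tin. I lift, open and re-measure it.

Call:
apply_moves([
  {"dx":0,"dy":0,"dz":-4.0,"ax":0,"ay":0,"az":0,"claw":0},
  {"dx":0,"dy":0,"dz":-4.0,"ax":0,"ay":0,"az":0,"claw":8.54},
  {"dx":-4,"dy":0,"dz":-4.0,"ax":0,"ay":0,"az":0,"claw":8.54},
  {"dx":-4,"dy":0,"dz":0,"ax":0,"ay":0,"az":0,"claw":8.54},
  {"dx":0,"dy":0,"dz":0,"ax":0,"ay":0,"az":0,"claw":8.54},
  {"dx":0,"dy":0,"dz":0,"ax":0,"ay":0,"az":0,"claw":8.54},
])

```text
t: 13.82
eef_pos: [0.5221, -0.2614, 0.2253]
orientation: [0.626, 0.78, 0.0, -0.001]
force: [-0.1, 0.2, 0.2]
grip_width: 0.994
```

```bash
cat > m.py <<'E'
from h import *
from station import *
def tins(names=('top','scene','wrist')):
  for n in names:
    c=camera(n);h=cv2.cvtColor(c['frame'],cv2.COLOR_RGB2HSV);S=h[...,1].astype(int);V=h[...,2].astype(int)
    cv2.imwrite(f'pics/t_{n}_{int(get_state()["t"]*100)}.png',c['frame'][:,:,::-1])
    for ce,a,e,k in blobs(c,(S<70)&(V>(125 if n!='wrist' else 90))):
        p=onz(c,*e[0],.038)
        if .44<p[0]<.6 and -.42<p[1]<.35 and a<30000: print(n,a,np.round(e[0],1),np.round(e[1],1),p.round(4))
E
python3 - <<'E'
from m import *
tins();s=get_state();print(s['t'],s['eef_pos'],s['grip_width']);go(s,(.4983,-.1545,.11),102.5)
E
ls pics
```

```text
top 5064 [154.7 244.3] [ 77.3 125. ] [0.5216 0.3001 0.038 ]
top 405 [421.3 247.6] [17.5 28.1] [ 0.5193 -0.2625  0.038 ]
top 550 [368.6 255.3] [23.2 29.3] [ 0.5019 -0.1512  0.038 ]
scene 218 [260.4 179.8] [14.  19.1] [ 0.5443 -0.351   0.038 ]
scene 182 [284. 195.] [11.8 17.8] [ 0.5191 -0.263   0.038 ]
scene 254 [310.4 217.1] [14.  21.1] [ 0.5023 -0.1538  0.038 ]
scene 3601 [405.8 351.1] [ 60.6 109.9] [0.5442 0.3071 0.038 ]
wrist 8868 [322.9  49.1] [103.7 107.4] [ 0.4988 -0.1533  0.038 ]
wrist 6663 [315.7 214.3] [91.  91.4] [ 0.5159 -0.2519  0.038 ]
wrist 5473 [322.  346.7] [82.2 83.7] [ 0.5412 -0.3462  0.038 ]
13.975 [ 0.52231435 -0.26100786  0.22568316] 1.0009906125829604
turn deg [-0.02 -0.03  0.04] shift cm after turn [10.92 -0.04 11.57]
crop.png
crop2.png
p1_scene.png
p1_wrist.png
p2_s.png
p3_s.png
p3_w.png
scene0.png
t_scene_1392.png
t_top_1387.png
t_wrist_1397.png
top0.png
w1.png
w2.png
```

Call:
apply_moves([
  {"dx":3.7,"dy":0,"dz":1,"ax":0,"ay":0,"az":0,"claw":8.54},
  {"dx":3.7,"dy":0,"dz":2,"ax":0,"ay":0,"az":0,"claw":8.54},
  {"dx":3.6,"dy":0,"dz":3,"ax":0,"ay":0,"az":0,"claw":8.54},
  {"dx":0,"dy":0,"dz":4,"ax":0,"ay":0,"az":0,"claw":8.54},
  {"dx":0,"dy":0,"dz":0,"ax":0,"ay":0,"az":0,"claw":8.54},
  {"dx":0,"dy":0,"dz":0,"ax":0,"ay":0,"az":0,"claw":8.54},
])

```text
t: 14.72
eef_pos: [0.4992, -0.1551, 0.1272]
orientation: [0.626, 0.78, 0.0, 0.001]
force: [-0.2, 0.1, 1.2]
grip_width: 1.001
```

Run:
```python
from m import *
c=camera('wrist');cv2.imwrite('pics/g1.png',c['frame'][:,:,::-1]);s=get_state();print(s['t'],s['eef_pos']);go(s,(.4985,-.154,.072),102.5)
```

```text
14.775 [ 0.4994971  -0.15525665  0.12757072]
turn deg [ 0.11  0.07 -0.08] shift cm after turn [ 0.14 -0.07  5.56]
```

View pics/g1.png

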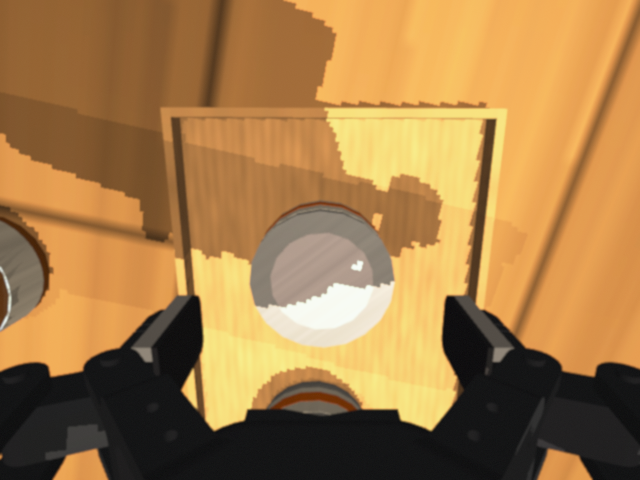

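The tin at (322,275) sits midway between the fingers (200 and 446). I descend and grip.

Call:
apply_moves([
  {"dx":0.1,"dy":0,"dz":2.5,"ax":0,"ay":0,"az":0,"claw":8.54},
  {"dx":0,"dy":0,"dz":2.0,"ax":0,"ay":0,"az":0,"claw":8.54},
  {"dx":0,"dy":0,"dz":0.9,"ax":0,"ay":0,"az":0,"claw":8.54},
  {"dx":0,"dy":0,"dz":0,"ax":0,"ay":0,"az":0,"claw":8.54},
  {"dx":0,"dy":0,"dz":0,"ax":0,"ay":0,"az":0,"claw":8.54},
], force=30)

```text
t: 15.4
eef_pos: [0.499, -0.1541, 0.073]
orientation: [0.626, 0.779, 0.0, 0.001]
force: [-0.8, -0.2, 0.1]
grip_width: 1.0
```

Call:
apply_moves([
  {"dx":0,"dy":0,"dz":0,"ax":0,"ay":0,"az":0,"claw":7},
  {"dx":0,"dy":0,"dz":0,"ax":0,"ay":0,"az":0,"claw":6.3},
  {"dx":0,"dy":0,"dz":0,"ax":0,"ay":0,"az":0,"claw":5.5},
  {"dx":0,"dy":0,"dz":0,"ax":0,"ay":0,"az":0,"claw":5},
  {"dx":0,"dy":0,"dz":0,"ax":0,"ay":0,"az":0,"claw":5},
  {"dx":0,"dy":0,"dz":0,"ax":0,"ay":0,"az":0,"claw":5},
], force=30)

```text
t: 16.15
eef_pos: [0.4986, -0.154, 0.0724]
orientation: [0.626, 0.78, -0.0, 0.0]
force: [-2.7, 0.1, 4.3]
grip_width: 0.72
```

Call:
apply_moves([
  {"dx":0,"dy":0,"dz":-0.5,"ax":0,"ay":0,"az":0,"claw":5},
  {"dx":0,"dy":0,"dz":-1.5,"ax":0,"ay":0,"az":0,"claw":5},
  {"dx":0,"dy":0,"dz":-3,"ax":0,"ay":0,"az":0,"claw":5},
  {"dx":0,"dy":0,"dz":-3,"ax":0,"ay":0,"az":0,"claw":5},
  {"dx":0,"dy":0,"dz":-3,"ax":0,"ay":0,"az":0,"claw":5},
  {"dx":0,"dy":0,"dz":-2,"ax":0,"ay":0,"az":0,"claw":5},
  {"dx":0,"dy":0,"dz":0,"ax":0,"ay":0,"az":0,"claw":5},
  {"dx":0,"dy":0,"dz":0,"ax":0,"ay":0,"az":0,"claw":5},
])

```text
t: 17.15
eef_pos: [0.4979, -0.1538, 0.2014]
orientation: [0.626, 0.78, -0.0, -0.0]
force: [-0.1, -0.9, -1.5]
grip_width: 0.714
```

Run:
```python
from m import *
c=camera('wrist');cv2.imwrite('pics/g2.png',c['frame'][:,:,::-1]);s=get_state();print(s['t'],s['eef_pos'],s['force'],s['ft_torque'],s['grip_width']);go(s,(.5248,.2571,.2),90)
# stand orientation: base plate edges in top view
c=pickle.load(open('top0.pkl','rb'))
for a,b in(((125,280),(205,280)),((208.5,215),(208.5,275))):
    p,q=onz(c,*a,.012),onz(c,*b,.012);print(p,q)
```

```text
17.2 [ 0.49784563 -0.15378621  0.20107176] [ 0.26362464  0.06735174 -1.34077053] [ 0.02539398 -0.0231526  -0.00321858] 0.7189570860826869
turn deg [-0.07 -0.03 12.44] shift cm after turn [41.09  2.7   0.11]
[0.44804121 0.36636155 0.012     ] [0.44948087 0.19578717 0.012     ]
[0.59092913 0.19377589 0.012     ] [0.46023639 0.18873658 0.012     ]
```

View pics/g2.png

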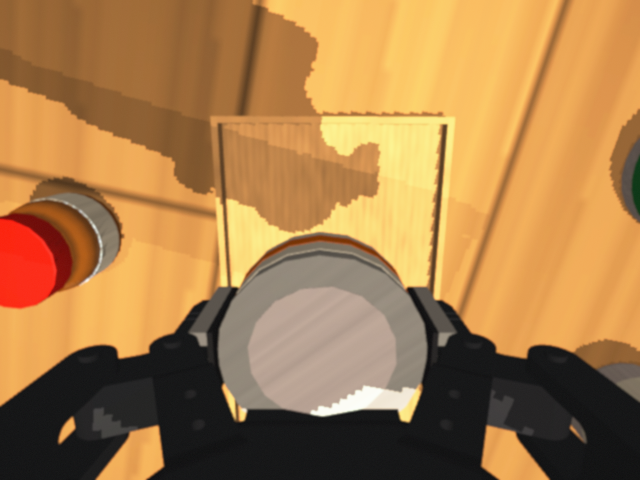

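The tin is held level between the pads, weighing about 1.4 N at an opening of 61 mm. Now I turn and carry it to above the disc.

Call:
apply_moves([
  {"dx":0,"dy":0,"dz":0,"ax":0,"ay":0,"az":6.2,"claw":5},
  {"dx":0,"dy":0,"dz":0,"ax":0,"ay":0,"az":6.2,"claw":5},
  {"dx":2.5,"dy":0.2,"dz":0,"ax":0,"ay":0,"az":0,"claw":5},
  {"dx":5,"dy":0.3,"dz":0,"ax":0,"ay":0,"az":0,"claw":5},
  {"dx":5,"dy":0.4,"dz":0,"ax":0,"ay":0,"az":0,"claw":5},
  {"dx":5,"dy":0.4,"dz":0,"ax":0,"ay":0,"az":0,"claw":5},
  {"dx":5,"dy":0.4,"dz":0,"ax":0,"ay":0,"az":0,"claw":5},
  {"dx":5,"dy":0.4,"dz":0,"ax":0,"ay":0,"az":0,"claw":5},
  {"dx":5,"dy":0.3,"dz":0,"ax":0,"ay":0,"az":0,"claw":5},
  {"dx":4,"dy":0.2,"dz":0,"ax":0,"ay":0,"az":0,"claw":5},
  {"dx":2.5,"dy":0.1,"dz":0,"ax":0,"ay":0,"az":0,"claw":5},
  {"dx":1,"dy":0,"dz":0,"ax":0,"ay":0,"az":0,"claw":5},
])

```text
t: 18.7
eef_pos: [0.5243, 0.2476, 0.2009]
orientation: [0.706, 0.708, -0.001, -0.001]
force: [-0.6, -0.8, -1.2]
grip_width: 0.717
```

Call:
apply_moves([
  {"dx":0,"dy":0,"dz":0,"ax":0,"ay":0,"az":0,"claw":5},
  {"dx":0,"dy":0,"dz":0,"ax":0,"ay":0,"az":0,"claw":5},
])

```text
t: 18.95
eef_pos: [0.5254, 0.2446, 0.2016]
orientation: [0.707, 0.707, -0.0, 0.0]
force: [0.6, 0.6, -0.9]
grip_width: 0.717
```

Run:
```python
from m import *
c=camera('wrist');cv2.imwrite('pics/g3.png',c['frame'][:,:,::-1]);s=get_state();print(s['t'],s['eef_pos'],s['force'],s['grip_width']);go(s,(.5248,.2571,.09),90)
c=camera('scene');cv2.imwrite('pics/g3s.png',c['frame'][:,:,::-1])
```

```text
19.0 [0.52544752 0.24464113 0.20172594] [-0.14357517  0.4805412  -2.25791454] 0.714568639298098
turn deg [-0.    0.05 -0.07] shift cm after turn [ 1.25 -0.06 11.17]
```

View pics/g3.png

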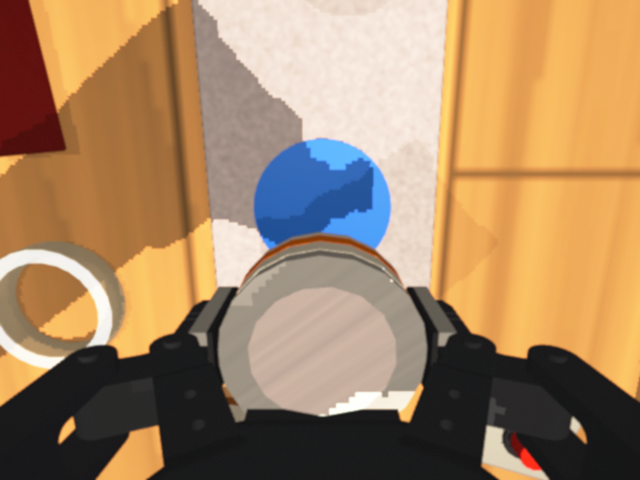

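View pics/g3s.png

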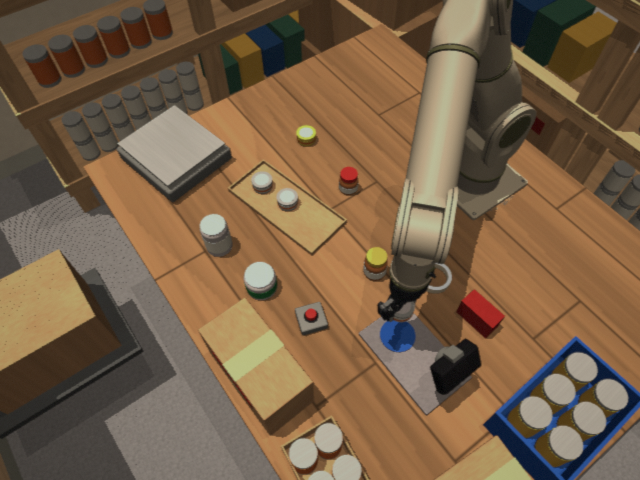

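The disc is ahead of the tin (wrist px (322,205)) and the scene view agrees. I shift 12.5 mm forward and descend.

Call:
apply_moves([
  {"dx":0.6,"dy":-0.05,"dz":1,"ax":0,"ay":0,"az":0,"claw":5},
  {"dx":0.65,"dy":0,"dz":2.5,"ax":0,"ay":0,"az":0,"claw":5},
  {"dx":0,"dy":0,"dz":3,"ax":0,"ay":0,"az":0,"claw":5},
  {"dx":0,"dy":0,"dz":2.5,"ax":0,"ay":0,"az":0,"claw":5},
  {"dx":0,"dy":0,"dz":1.2,"ax":0,"ay":0,"az":0,"claw":5},
  {"dx":0,"dy":0,"dz":0.6,"ax":0,"ay":0,"az":0,"claw":5},
  {"dx":0,"dy":0,"dz":0,"ax":0,"ay":0,"az":0,"claw":5},
  {"dx":0,"dy":0,"dz":0,"ax":0,"ay":0,"az":0,"claw":5},
])

```text
t: 20.05
eef_pos: [0.525, 0.2589, 0.0947]
orientation: [0.707, 0.707, 0.001, 0.0]
force: [-0.1, 0.1, -1.1]
grip_width: 0.716
```

Run:
```python
from m import *
s=get_state();print(s['t'],s['eef_pos'],s['force'],s['grip_width']);go(s,(.5248,.2571,.0838),90)
c=camera('scene');cv2.imwrite('pics/g4s.png',cv2.resize(c['frame'][270:400,330:490],None,fx=4.5,fy=4.5,interpolation=3)[:,:,::-1])
```

```text
20.05 [0.52502207 0.25889081 0.09473983] [-0.0694665   0.06430347 -1.14690163] 0.7164597156758943
turn deg [ 0.07 -0.03  0.03] shift cm after turn [-0.18 -0.02  1.09]
```

View pics/g4s.png

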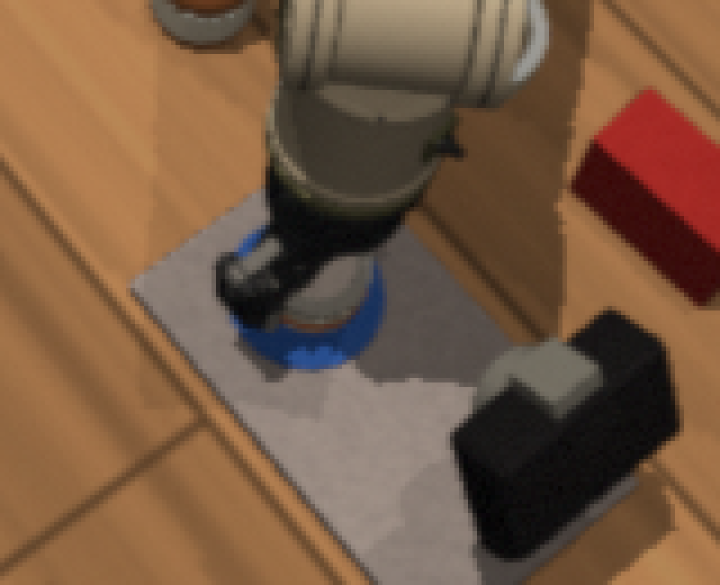

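Call:
apply_moves([
  {"dx":-0.15,"dy":0,"dz":0.5,"ax":0,"ay":0,"az":0,"claw":5},
  {"dx":0,"dy":0,"dz":0.3,"ax":0,"ay":0,"az":0,"claw":5},
  {"dx":0,"dy":0,"dz":0.1,"ax":0,"ay":0,"az":0,"claw":5},
  {"dx":0,"dy":0,"dz":0,"ax":0,"ay":0,"az":0,"claw":5},
  {"dx":0,"dy":0,"dz":0,"ax":0,"ay":0,"az":0,"claw":5},
])

```text
t: 20.72
eef_pos: [0.5246, 0.2572, 0.085]
orientation: [0.707, 0.707, 0.0, 0.0]
force: [0.1, 0.4, -2.0]
grip_width: 0.717
```

Call:
apply_moves([
  {"dx":0,"dy":0,"dz":0.1,"ax":0,"ay":0,"az":0,"claw":5},
  {"dx":0,"dy":0,"dz":0,"ax":0,"ay":0,"az":0,"claw":5},
])

```text
t: 20.98
eef_pos: [0.5245, 0.2571, 0.0838]
orientation: [0.707, 0.707, -0.0, 0.0]
force: [-0.1, 0.6, -1.6]
grip_width: 0.719
```

Call:
apply_moves([
  {"dx":0,"dy":0,"dz":0.06,"ax":0,"ay":0,"az":0,"claw":5},
  {"dx":0,"dy":0,"dz":0,"ax":0,"ay":0,"az":0,"claw":5},
])

```text
t: 21.22
eef_pos: [0.5246, 0.2572, 0.0835]
orientation: [0.707, 0.707, 0.0, 0.0]
force: [-1.1, -1.7, 1.9]
grip_width: 0.721
```

Call:
apply_moves([
  {"dx":0,"dy":0,"dz":0.05,"ax":0,"ay":0,"az":0,"claw":5},
  {"dx":0,"dy":0,"dz":0,"ax":0,"ay":0,"az":0,"claw":5},
])

```text
t: 21.48
eef_pos: [0.5247, 0.2572, 0.0835]
orientation: [0.707, 0.707, 0.0, 0.0]
force: [-2.1, -2.1, 7.9]
grip_width: 0.717
```

Contact at TCP z 0.0835, against 0.0834 predicted. I ease off and release slowly.

Call:
apply_moves([
  {"dx":0,"dy":0,"dz":-0.06,"ax":0,"ay":0,"az":0,"claw":5},
  {"dx":0,"dy":0,"dz":0,"ax":0,"ay":0,"az":0,"claw":6.3},
  {"dx":0,"dy":0,"dz":0,"ax":0,"ay":0,"az":0,"claw":6.5},
  {"dx":0,"dy":0,"dz":0,"ax":0,"ay":0,"az":0,"claw":6.8},
  {"dx":0,"dy":0,"dz":0,"ax":0,"ay":0,"az":0,"claw":7.5},
  {"dx":0,"dy":0,"dz":0,"ax":0,"ay":0,"az":0,"claw":8.54},
  {"dx":0,"dy":0,"dz":0,"ax":0,"ay":0,"az":0,"claw":8.54},
  {"dx":0,"dy":0,"dz":0,"ax":0,"ay":0,"az":0,"claw":8.54},
])

```text
t: 22.48
eef_pos: [0.5246, 0.2571, 0.0834]
orientation: [0.707, 0.707, 0.0, 0.0]
force: [-0.1, -0.5, 1.0]
grip_width: 0.998
```

Call:
apply_moves([
  {"dx":0,"dy":0,"dz":-1,"ax":0,"ay":0,"az":0,"claw":8.54},
  {"dx":0,"dy":0,"dz":-2,"ax":0,"ay":0,"az":0,"claw":8.54},
  {"dx":0,"dy":0,"dz":-4,"ax":0,"ay":0,"az":0,"claw":8.54},
  {"dx":0,"dy":0,"dz":-5,"ax":0,"ay":0,"az":0,"claw":8.54},
  {"dx":-4,"dy":0,"dz":-1,"ax":0,"ay":0,"az":0,"claw":0},
  {"dx":-5,"dy":0,"dz":0,"ax":0,"ay":0,"az":0,"claw":0},
  {"dx":0,"dy":0,"dz":0,"ax":0,"ay":0,"az":0,"claw":0},
  {"dx":0,"dy":0,"dz":0,"ax":0,"ay":0,"az":0,"claw":0},
])

```text
t: 23.48
eef_pos: [0.5247, 0.1676, 0.2146]
orientation: [0.707, 0.707, 0.001, 0.0]
force: [0.6, 0.3, 0.5]
grip_width: 0.144
```

Run:
```python
from m import *
s=get_state();print(s['t'],s['eef_pos'],s['force'],s['grip_width'])
c=camera('wrist');cv2.imwrite('pics/g5.png',c['frame'][:,:,::-1])
h=cv2.cvtColor(c['frame'],cv2.COLOR_RGB2HSV);H,S,V=[h[...,i].astype(int) for i in range(3)]
for ce,a,e,k in blobs(c,(H>95)&(H<130)&(S>120),300): print('disc',np.round(e[0],1),np.round(e[1],1),onz(c,*e[0],.015))
go(s,(.6755,.092,.16),90)
c=camera('scene');cv2.imwrite('pics/g5s.png',cv2.resize(c['frame'][270:400,330:490],None,fx=4.5,fy=4.5,interpolation=3)[:,:,::-1])
```

```text
23.475 [0.52470565 0.16764824 0.21458649] [0.55329299 0.34234008 0.51258734] 0.14378226256960444
disc [322.3  82.8] [138.9 147.9] [0.52522329 0.26022137 0.015     ]
turn deg [ 0.08 -0.02  0.04] shift cm after turn [-7.56 15.08  5.46]
```

View pics/g5.png

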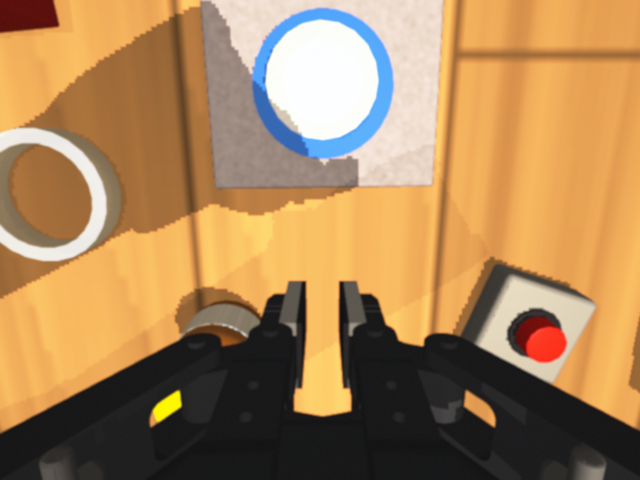

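View pics/g5s.png

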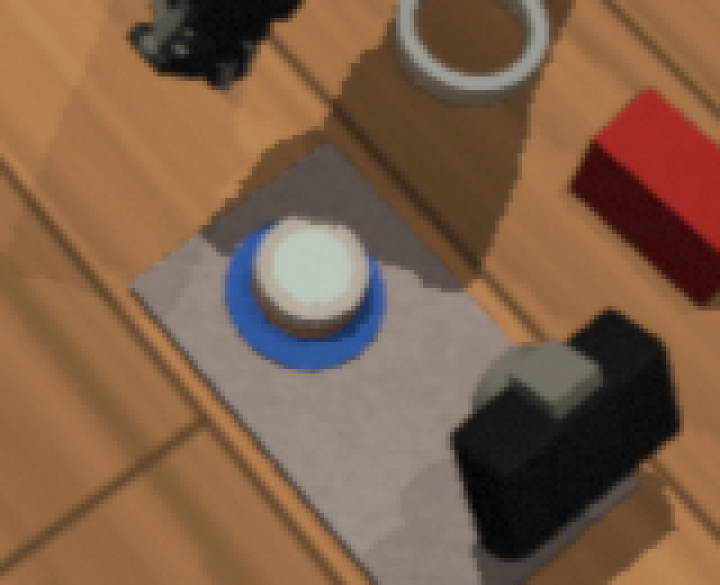

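The tin stands upright and centred on the disc (wrist px (322,80)), with blue visible all round. Now to the trigger, with fingers shut.

Call:
apply_moves([
  {"dx":-1.5,"dy":3,"dz":0.3,"ax":0,"ay":0,"az":0,"claw":0},
  {"dx":-2,"dy":4,"dz":1,"ax":0,"ay":0,"az":0,"claw":0},
  {"dx":-2,"dy":4,"dz":1.5,"ax":0,"ay":0,"az":0,"claw":0},
  {"dx":-2,"dy":4,"dz":1.5,"ax":0,"ay":0,"az":0,"claw":0},
  {"dx":0,"dy":0,"dz":1,"ax":0,"ay":0,"az":0,"claw":0},
  {"dx":0,"dy":0,"dz":0,"ax":0,"ay":0,"az":0,"claw":0},
  {"dx":0,"dy":0,"dz":0,"ax":0,"ay":0,"az":0,"claw":0},
])

```text
t: 24.45
eef_pos: [0.6742, 0.094, 0.1613]
orientation: [0.706, 0.708, 0.0, -0.0]
force: [0.2, -0.0, 0.1]
grip_width: -0.001
```

Run:
```python
from m import *
s=get_state();print(s['t'],s['eef_pos'],s['force'],s['grip_width'])
c=camera('wrist');cv2.imwrite('pics/b1.png',c['frame'][:,:,::-1])
go(s,(.6755,.092,.122),90)
```

```text
24.45 [0.67421521 0.09396162 0.16127657] [ 0.15078448 -0.0316882   0.07546077] -0.0013830850672679111
turn deg [ 0.03 -0.04  0.17] shift cm after turn [-0.2   0.13  3.93]
```

View pics/b1.png

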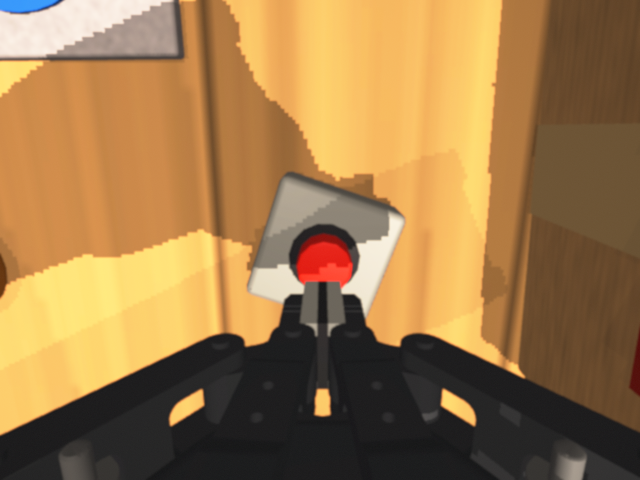

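The button at (325,262) lines up with the fingertips. I descend to just above it, then press in small steps.

Call:
apply_moves([
  {"dx":-0.2,"dy":0.13,"dz":2,"ax":0,"ay":0,"az":0,"claw":0},
  {"dx":0,"dy":0,"dz":1.8,"ax":0,"ay":0,"az":0,"claw":0},
  {"dx":0,"dy":0,"dz":0,"ax":0,"ay":0,"az":0,"claw":0},
  {"dx":0,"dy":0,"dz":0,"ax":0,"ay":0,"az":0,"claw":0},
])

```text
t: 25.0
eef_pos: [0.676, 0.0904, 0.1224]
orientation: [0.707, 0.707, -0.0, -0.0]
force: [-0.2, 0.2, -0.1]
grip_width: 0.003
```

Call:
apply_moves([
  {"dx":0,"dy":0,"dz":0.3,"ax":0,"ay":0,"az":0,"claw":0},
  {"dx":0,"dy":0,"dz":0,"ax":0,"ay":0,"az":0,"claw":0},
])

```text
t: 25.25
eef_pos: [0.676, 0.0902, 0.1195]
orientation: [0.707, 0.707, 0.0, 0.0]
force: [0.4, -0.0, -0.3]
grip_width: -0.001
```

Call:
apply_moves([
  {"dx":0,"dy":0,"dz":0.2,"ax":0,"ay":0,"az":0,"claw":0},
  {"dx":0,"dy":0,"dz":0,"ax":0,"ay":0,"az":0,"claw":0},
])

```text
t: 25.5
eef_pos: [0.6762, 0.0903, 0.1176]
orientation: [0.707, 0.707, 0.0, 0.0]
force: [-0.7, -0.2, 1.7]
grip_width: -0.0
```

Call:
apply_moves([
  {"dx":0,"dy":0,"dz":0.2,"ax":0,"ay":0,"az":0,"claw":0},
  {"dx":0,"dy":0,"dz":0,"ax":0,"ay":0,"az":0,"claw":0},
])

```text
t: 25.75
eef_pos: [0.6762, 0.0903, 0.1155]
orientation: [0.707, 0.707, 0.0, 0.0]
force: [1.2, 0.7, 2.6]
grip_width: 0.001
```

Call:
apply_moves([
  {"dx":0,"dy":0,"dz":0.15,"ax":0,"ay":0,"az":0,"claw":0},
  {"dx":0,"dy":0,"dz":0,"ax":0,"ay":0,"az":0,"claw":0},
])

```text
t: 26.0
eef_pos: [0.6762, 0.0903, 0.114]
orientation: [0.707, 0.707, 0.0, 0.0]
force: [0.0, 0.4, 2.6]
grip_width: 0.003
```

Call:
apply_moves([
  {"dx":0,"dy":0,"dz":0.07,"ax":0,"ay":0,"az":0,"claw":0},
  {"dx":0,"dy":0,"dz":0,"ax":0,"ay":0,"az":0,"claw":0},
])

```text
t: 26.25
eef_pos: [0.6762, 0.0903, 0.1138]
orientation: [0.707, 0.707, 0.0, 0.0]
force: [-0.6, 0.2, 6.0]
grip_width: -0.001
```

At the halfway stop with 6 N (below the 9 N break-through). I hold about a second, then press through.

Call:
apply_moves([
  {"dx":0,"dy":0,"dz":0,"ax":0,"ay":0,"az":0,"claw":0},
  {"dx":0,"dy":0,"dz":0,"ax":0,"ay":0,"az":0,"claw":0},
  {"dx":0,"dy":0,"dz":0,"ax":0,"ay":0,"az":0,"claw":0},
  {"dx":0,"dy":0,"dz":0,"ax":0,"ay":0,"az":0,"claw":0},
  {"dx":0,"dy":0,"dz":0,"ax":0,"ay":0,"az":0,"claw":0},
  {"dx":0,"dy":0,"dz":0,"ax":0,"ay":0,"az":0,"claw":0},
  {"dx":0,"dy":0,"dz":0,"ax":0,"ay":0,"az":0,"claw":0},
  {"dx":0,"dy":0,"dz":0.4,"ax":0,"ay":0,"az":0,"claw":0},
  {"dx":0,"dy":0,"dz":0.35,"ax":0,"ay":0,"az":0,"claw":0},
  {"dx":0,"dy":0,"dz":0,"ax":0,"ay":0,"az":0,"claw":0},
])

```text
t: 27.5
eef_pos: [0.6765, 0.0904, 0.1085]
orientation: [0.707, 0.707, 0.0, 0.001]
force: [-7.6, -1.9, 22.8]
grip_width: 0.005
```

Fully down: 10 mm of travel and 22.8 N. I release it and look at everything.

Call:
apply_moves([
  {"dx":0,"dy":0,"dz":-1,"ax":0,"ay":0,"az":0,"claw":0},
  {"dx":0,"dy":0,"dz":-3,"ax":0,"ay":0,"az":0,"claw":0},
  {"dx":0,"dy":0,"dz":-5,"ax":0,"ay":0,"az":0,"claw":0},
  {"dx":0,"dy":0,"dz":-5,"ax":0,"ay":0,"az":0,"claw":0},
  {"dx":0,"dy":-4,"dz":0,"ax":0,"ay":0,"az":0,"claw":0},
  {"dx":0,"dy":-5,"dz":0,"ax":0,"ay":0,"az":0,"claw":0},
  {"dx":-4,"dy":-4,"dz":0,"ax":0,"ay":0,"az":0,"claw":0},
  {"dx":-2,"dy":-2,"dz":0,"ax":0,"ay":0,"az":0,"claw":0},
  {"dx":0,"dy":0,"dz":0,"ax":0,"ay":0,"az":0,"claw":0},
  {"dx":0,"dy":0,"dz":0,"ax":0,"ay":0,"az":0,"claw":0},
])

```text
t: 28.75
eef_pos: [0.5263, 0.0306, 0.2457]
orientation: [0.707, 0.707, 0.0, -0.0]
force: [0.5, 0.3, 0.2]
grip_width: -0.001
```

Run:
```python
from m import *
s=get_state();print(s['t'],s['eef_pos'],s['force'])
for n in('top','scene'):
    c=camera(n);cv2.imwrite(f'pics/f_{n}.png',c['frame'][:,:,::-1])
    h=cv2.cvtColor(c['frame'],cv2.COLOR_RGB2HSV);H,S,V=[h[...,i].astype(int) for i in range(3)]
    for nm,m,z in(('white',(S<45)&(V>130),.049),('red',((H<5)|(H>174))&(S>180)&(V>90),.046),('blue',(H>100)&(H<125)&(S>150)&(V>60),.015)):
        for ce,a,e,k in blobs(c,m):
            p=onz(c,*e[0],z)
            if .44<p[0]<.72 and -.4<p[1]<.35: print(n,nm,a,np.round(e[0],1),np.round(e[1],1),p.round(4))
```

```text
28.75 [0.52628578 0.03061335 0.24573207] [0.54336252 0.29760976 0.16030823]
top white 616 [462.6 237.4] [26.5 27.8] [ 0.5399 -0.3476  0.049 ]
top white 653 [174.1 242.3] [27.5 28.5] [0.5245 0.2568 0.049 ]
top white 633 [417.2 249.2] [27.2 28. ] [ 0.5142 -0.2519  0.049 ]
top blue 488 [176.8 244.4] [37.5 38.1] [0.5253 0.2589 0.015 ]
scene white 244 [261.2 179.3] [14.9 18.8] [ 0.5454 -0.3431  0.049 ]
scene white 258 [286.6 196.4] [15.4 19.3] [ 0.5202 -0.2469  0.049 ]
scene white 366 [310.5 316.3] [25.7 28.4] [0.6808 0.0993 0.049 ]
scene white 3940 [405.6 351.5] [ 59.6 109.4] [0.549  0.3099 0.049 ]
scene red 81 [310.6 313.8] [ 8.8 10. ] [0.6759 0.0927 0.046 ]
scene blue 293 [397.5 333.8] [30.8 32.1] [0.523  0.2553 0.015 ]
```

View pics/f_top.png

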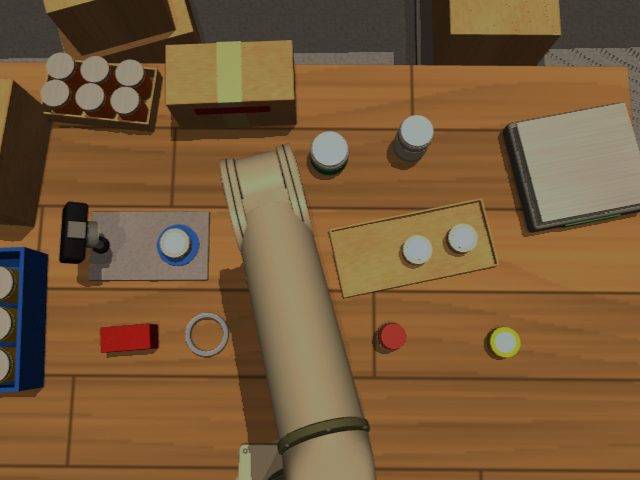

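View pics/f_scene.png

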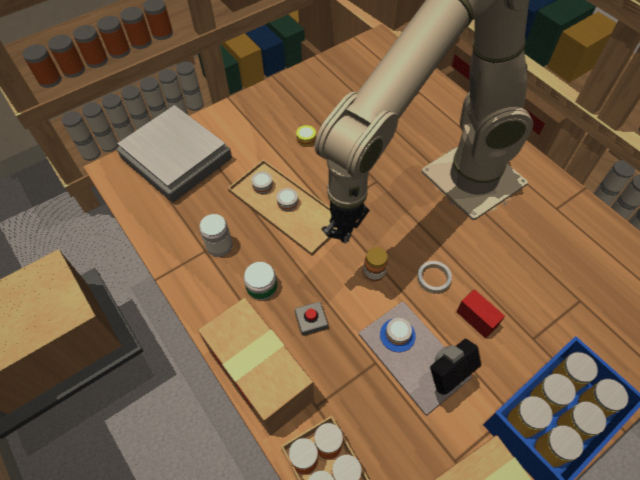

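The tin is on the disc, at top px (174,242), measured (0.5245,0.2568) on a disc centred at (0.525,0.257). The two steady tins are where they were, the button is up, the other things are in place and the arm is clear. I hand in the job.

```bash
python3 -c "
from station import *
print(finish_job(), get_state()['t'])"
```

```text
the job is handed in; nothing more can be done
the job is handed in; nothing more can be done
```

The job is done and handed in at about 29 s. No verdict was reported.

- **Finding the tin:** I pressed the rims of all three tins. The far and middle ones held 14–16 N without moving. The one at (0.498, -0.154) gave about 3.6–4 mm on both sides and visibly tilted, so it is the swollen one.
- **Placing it:** I set that tin upright on the blue disc and let go. The last pictures put it within about 3 mm of the disc's centre; the margin is 14 mm.
- **Taking the picture:** I held the trigger at its halfway stop for about a second at 6 N. I then pressed it fully down, 10 mm of travel with a peak reading of 22.8 N, and released it. It came back up.
- **Last checks:** The two steady tins are still in the tray, the other things look unmoved, and the arm touches nothing.

**What disagreed:**
- While the swollen tin tipped, I read only about 0–1.5 N before the stop, not the 3–5 N described. I therefore relied on how far the rim dipped and on the pictures.
- My first two move calls were refused because rows left out some of the numbers. Nothing moved on those.

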